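# Shut the bench taps after the burner demonstration

### The arm

A 6-joint arm with a two-finger parallel gripper is mounted at the origin on the work surface. World frame = base frame: x ahead of the robot, y to its left, z up, the work surface at z = 0. Lengths are in m, angles in rad, forces in N, time in s.
With the tool pointing down it reaches from about 0.375 to 0.9 m from the base axis. Payload 3.1 kg.
Tool frame: the origin (TCP) lies midway between the tips of the shut fingers; the grasp point (between the pads) lies 19 mm behind it; z points along the fingers, y is the direction in which the jaws open and shut (so a half turn about z gives the same grasp; the last joint's range is limited). The gripper opens to 85 mm and grips with 20 to 120 N. Pads are 22 mm wide; open, the fingers measure 114 mm over their backs; the gripper's body (76 mm by 85 mm) begins 54 mm behind the grasp point. The pads swing forward as they close: fully open they stand 13 mm farther back than shut.
Start: joints at [-1.508, 0.527, 1.433, -0, 1.181, -0.178], TCP at [0.15, -0.607, 0.231] pointing down, gripper open.
Joint ranges: [-3.08, 3.08], [-0.75, 2.2], [0.22, 2.44], [-1.43, 4.57], [0, 2.65], [-2.85, 2.85]. Speed limits (rad/s): [2.79, 2.79, 3.14, 3.14, 3.14, 3.14].

### API

Orientations are given as a unit quaternion [x, y, z, w].
In Python, from station import manip gives the robot as it stands.
- The arm moves only by the tool servo_tool, never from a script. Its argument "motion" is a list of rows, each a list of 7 numbers: the shift along the tool's x, y, z in mm, then the turn, a rotation vector about the tool's x, y, z in rad, then the opening, from -1 (shut) to 1 (fully open), so that 0 is half open. In form: [[x, y, z, rx, ry, rz, hand], ...]. A call has 1 to 12 rows; each row shifts and turns the pose as measured when the row begins, along the tool's axes as they then stand; what a row does not reach is not made up. A row lasts 1/12 s, in which the tool goes at most 41.7 mm and 7.16 degrees, less where a joint would pass 70% of its speed; a pose out of reach is approached as far as the arm can. A call with a gripper value outside its range is refused whole. The fingers move at their own pace and stop on an object; "grip_force" is the grip in N (left out, the last holds). Time passes only in rows, so rows that do not move let the fingers close. It gives the time, the measured TCP pose, the force and the opening at its end, in the units of the state.
- manip.sense(): the state, without advancing time (a new reading comes with each control period).
- manip.snapshot(name): name is "scene" or "top" or "wrist"; returns a dict with "frame" (480x640x3 uint8, red, green, blue), "mtx" (3x3 intrinsics, pixels), "dist_coeffs" ([k1, k2, p1, p2, k3] as OpenCV has them; the pictures are not rectified), "world_from_camera" (4x4, takes a point from camera to world coordinates). Camera axes: x right, y up, looking along -z (the intrinsics and any distortion apply to the point x, -y, -z); pixel columns grow to the right and rows downward; lengths in m; the calibration is good to about 2 mm. A picture is of the moment at which its call begins. There is no depth.
- manip.sign_off(): hands the job in, once; it reports no verdict.
The state is a dict: "t": time; "q": joint angles; "qd": joint speeds; "tau": joint torques, N m; "tcp_pos": TCP position; "tool_rot": TCP orientation; "force": force on the tool from outside, world axes, zero at the start; "ft_torque": the same for the moment, N m; "finger_gap": opening from 0.0 (shut) to 1.0 (fully open).
Only numpy, scipy, OpenCV 4.12 (cv2) and the standard library are available. Lean on these libraries where they do the work, as an engineer would, in place of code of your own. Each camera call takes 0.05 s, during which the arm holds its last target.

### The job

The burner demonstration is over: shut the blue compressed-air tap first, and then the yellow gas tap. Turn each lever clockwise until it meets its stop, keep it pressed firmly there for about a second so that the tap is truly closed, without forcing it, and let go. Leave the white vacuum tap, which is shut already, and the glassware, the burner and the carton as they are.

Things in the scene. Friction and masses are not known exactly. Their poses are not given: they have to be found in the camera images.
- air_tap: Compressed-air tap: fixed steel bench pillar, 100 mm tall, 26 to 40 mm thick, 72 mm foot, carrying the blue lever (found open). Origin: centre of the foot, on the bench. Hose nozzle 16 mm thick along this frame's -x, 16 to 73 mm off the axis, 70 mm up. Open: lever over the nozzle; shut: across it, hard on a stop hidden inside
- air_lever: The blue lever, a flat bar. Origin on the vertical turning axis, 114 mm above the bench; +x points out along the bar, z up. Bar 14 mm wide, out to 92 mm from the axis, 115 to 125 mm above the bench (hub 34 mm across, top at 128 mm; dark collar under it 62 mm across). Shuts clockwise seen from above; starts 0 to 0.35 rad clockwise of the nozzle; stays where left
- air_grip (a point): Point on the blue bar, 68 mm from the axis, 120 mm above the bench: push squarely here. Friction 2 to 4 N here. The rigid stop is hidden and differs each day: 70 to 110 degrees clockwise of the nozzle; it is found only by feel. A firm press on it is 10 to 18 N here (over 8 N on the stop, which sits 38 mm from the axis); 38 N here (65 N on the stop) is forcing it
- gas_tap: Gas tap: fixed steel bench pillar, 100 mm tall, 26 to 40 mm thick, 72 mm foot, carrying the yellow lever (found open). Origin: centre of the foot, on the bench. Hose nozzle 16 mm thick along this frame's -x, 16 to 73 mm off the axis, 70 mm up. Open: lever over the nozzle; shut: across it, hard on a stop hidden inside
- gas_lever: The yellow lever, a flat bar. Origin on the vertical turning axis, 114 mm above the bench; +x points out along the bar, z up. Bar 14 mm wide, out to 92 mm from the axis, 115 to 125 mm above the bench (hub 34 mm across, top at 128 mm; dark collar under it 62 mm across). Shuts clockwise seen from above; starts 0 to 0.35 rad clockwise of the nozzle; stays where left
- gas_grip (a point): Point on the yellow bar, 68 mm from the axis, 120 mm above the bench: push squarely here. Friction 2 to 4 N here. The rigid stop is hidden and differs each day: 70 to 110 degrees clockwise of the nozzle; it is found only by feel. A firm press on it is 10 to 18 N here (over 8 N on the stop, which sits 38 mm from the axis); 38 N here (65 N on the stop) is forcing it
- vac_tap: Vacuum tap: fixed steel bench pillar, 100 mm tall, 26 to 40 mm thick, 72 mm foot, carrying the white lever (found shut, against its stop). Origin: centre of the foot, on the bench. Hose nozzle 16 mm thick along this frame's -x, 16 to 73 mm off the axis, 70 mm up. Open: lever over the nozzle; shut: across it, hard on a stop hidden inside
- vac_lever: The white lever, a flat bar. Origin on the vertical turning axis, 114 mm above the bench; +x points out along the bar, z up. Bar 14 mm wide, out to 92 mm from the axis, 115 to 125 mm above the bench (hub 34 mm across, top at 128 mm; dark collar under it 62 mm across). Shuts clockwise seen from above; already shut
- vac_grip (a point): Point on the white lever's bar, mid-width and mid-height, 68 mm from its axis
- burner: Loose blast burner, dark foot 80 mm across with a brass tube, 120 mm tall. Origin: centre of its underside
- flask: Loose conical glass flask, 76 mm across, 103 mm tall. Origin: centre of its underside
- beaker: Loose small glass beaker, 60 mm across, 62 mm tall. Origin: centre of its underside
- carton: Loose plain yellow carton, 90 x 120 x 60 mm high. Origin: centre of its underside

How it is judged:
By the outcome, as a careful person would: the job done as asked, in the order asked, and still so for the second after the job is handed in, with the robot touching nothing.
It also fails if it takes over 72 s, if anything falls off the work surface, if the arm or the gripper's body presses on something with over 40 N, if the wrist force passes 120 N, or if a joint passes its speed limit or range.

## Working session

There is one attempt and no reset: what is moved stays moved. The work goes in short steps, Python scripts to look and compute and a tool call to move; the robot and the scene stay as the last step left them, time stands still between calls to the robot, and variables do not carry over. Pictures are saved under pics/ and viewed, and the job is handed in when it is done.

Besides the shell and the picture viewer there is one more tool, called after "Call:" as a command line: name --pt "numbers of a row" for each row, then --argument value for the rest. servo_tool: Moves the arm, as the interface text tells. Its arguments: {"type":"object","properties":{"motion":{"type":"array"},"grip_force":{"type":"number"}},"required":["motion"]}

```bash
ls; mkdir -p pics; python3 - <<'E'
from station import manip
import cv2
s=manip.sense()
for k,v in s.items(): print(k,v)
for n in ("scene","top"):
    d=manip.snapshot(n); cv2.imwrite(f"pics/{n}0.png",d["frame"][:,:,::-1]); print(n,d["mtx"],d["dist_coeffs"],d["world_from_camera"])
E
```

```text
pics
t 0.0
q [-1.50752366e+00  5.28483470e-01  1.43390177e+00  1.86239035e-05
  1.18141491e+00 -1.78502817e-01]
qd [-0.00208465 -0.00160221  0.00040943 -0.0017575   0.00041409  0.00116851]
tau [ 3.42540661e-04 -4.42343724e+01 -1.78021753e+01 -1.63769741e-04
  8.45481001e-03 -6.32953636e-07]
tcp_pos [ 0.14962745 -0.60608338  0.23032317]
tool_rot [ 9.92701794e-01  1.20589927e-01  7.21542813e-05 -1.10142475e-03]
force [ 0.722105   -0.06957246 -0.18520809]
ft_torque [-0.04309424 -0.00194005  0.0210593 ]
finger_gap 1.0075165715175258
scene [[457.61853256   0.         324.88990361]
 [  0.         457.61853256 238.06594133]
 [  0.           0.           1.        ]] [0.03432362 0.         0.         0.         0.        ] [[-0.56066081 -0.53432278  0.63258092  1.22598413]
 [ 0.82775203 -0.34131643  0.4453422   0.52074432]
 [-0.02204622  0.77330605  0.63364952  0.77067147]
 [ 0.          0.          0.          1.        ]]
top [[447.38508271   0.         320.88971645]
 [  0.         447.38508271 239.71836853]
 [  0.           0.           1.        ]] [-0.09023364  0.          0.          0.          0.        ] [[ 0.00110336  0.99214939 -0.12505345  0.47453266]
 [-0.99913426  0.0062944   0.04112305  0.05453425]
 [ 0.04158735  0.12489981  0.9912974   0.99467895]
 [ 0.          0.          0.          1.        ]]
```

View pics/scene0.png

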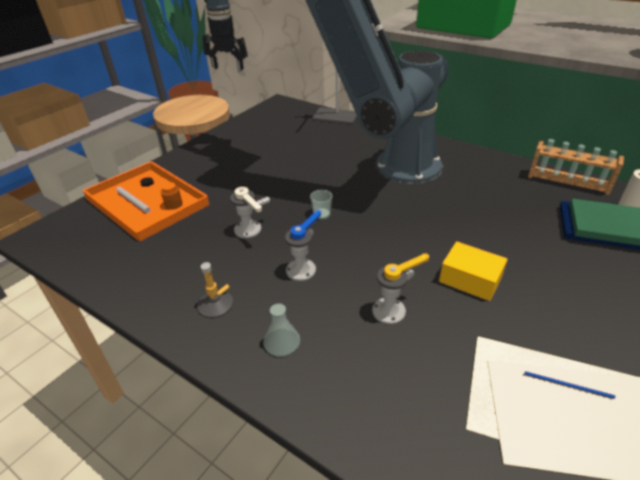

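View pics/top0.png

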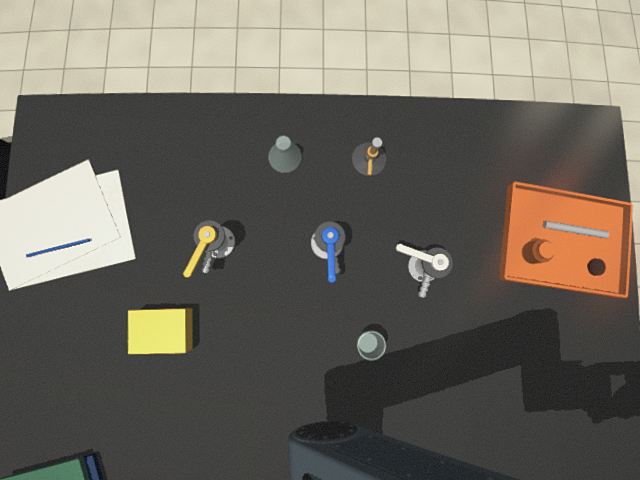

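The top view shows the yellow lever with its hub at about (207,234) and tip at (186,275). The blue hub is at (330,236) and its tip at (332,279). The white hub is at (439,262) and its tip at (398,246). I'll enlarge these areas for better readings.

```bash
python3 - <<'E'
import cv2
a=cv2.imread("pics/top0.png")
cv2.imwrite("pics/cropT.png",cv2.resize(a[205:305,160:290],None,fx=6,fy=6,interpolation=cv2.INTER_CUBIC))
cv2.imwrite("pics/cropB.png",cv2.resize(a[205:305,285:415],None,fx=6,fy=6,interpolation=cv2.INTER_CUBIC))
E
```

```text
(no output)
```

View pics/cropT.png

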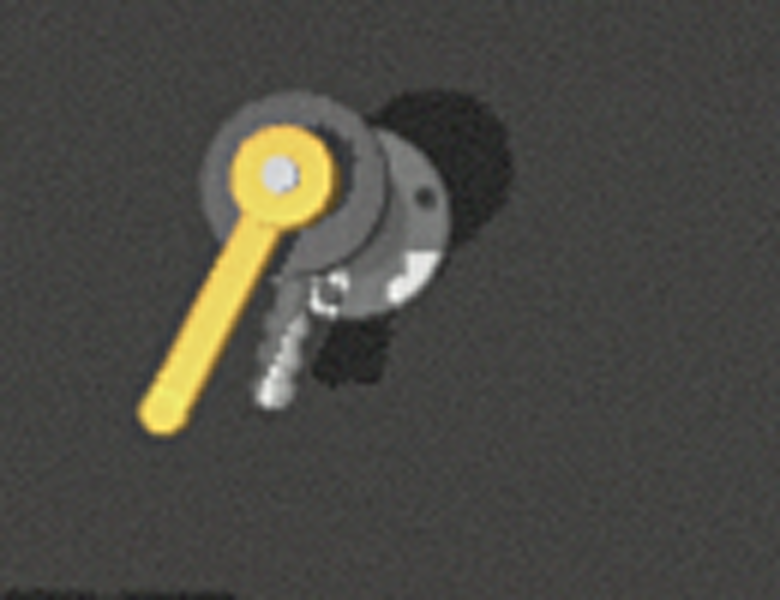

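View pics/cropB.png

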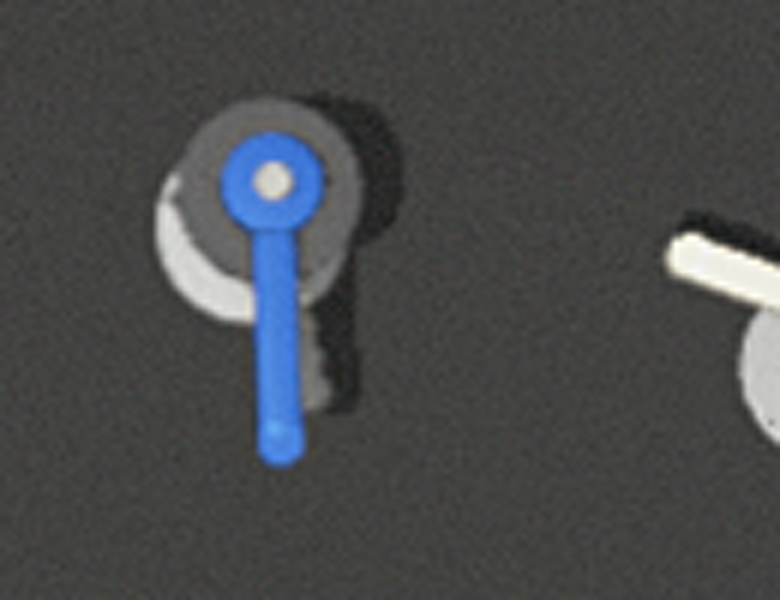

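```bash
cat > h.py <<'E'
import numpy as np, cv2
from scipy.spatial.transform import Rotation as R
def px2w(d,px,z):
    p=cv2.undistortPoints(np.array([[px]],float),d["mtx"],np.array(d["dist_coeffs"]))[0,0]
    T=d["world_from_camera"]; r=T[:3,:3]@np.array([p[0],-p[1],-1.]); o=T[:3,3]
    return o+r*(z-o[2])/r[2]
def w2px(d,P):
    T=np.linalg.inv(d["world_from_camera"]); c=T[:3,:3]@np.array(P)+T[:3,3]
    return cv2.projectPoints(np.array([[c[0],-c[1],-c[2]]]),np.zeros(3),np.zeros(3),d["mtx"],np.array(d["dist_coeffs"]))[0].ravel()
def ang(s): 
    x=R.from_quat(s["tool_rot"]).as_matrix()[:,0]; return np.degrees(np.arctan2(x[1],x[0]))
E
python3 - <<'E'
from h import *
from station import manip
d=manip.snapshot("top")
f=lambda o,p:((p[0]+.5)/6-.5+o[0],(p[1]+.5)/6-.5+o[1])
Y=(160,205);B=(285,205)
for n,o,h,t in (("gas",Y,(279,175),(163,412)),("air",B,(272,181),(281,447))):
    a=px2w(d,f(o,h),.128);b=px2w(d,f(o,t),.125); v=b-a
    print(n,a.round(4),b.round(4),np.hypot(*v[:2]).round(4),np.degrees(np.arctan2(v[1],v[0])).round(1))
for n,p,z in (("gas foot",f(Y,(365,220)),.01),("gas noz end",f(Y,(272,395)),.07),("air foot",f(B,(240,238)),.01),("air noz end",f(B,(315,400)),.07),("white hub",(439.5,262),.128),("white tip",(399,246),.125),("beaker",(371,346),.06),("cart NW",(128,310),.06),("cart NE",(186,309),.06),("cart SE",(186,353),.06),("flask",(285,157),.0),("burner",(369,158),.01)):
    print(n,px2w(d,p,z).round(4))
s=manip.sense(); print(s["tcp_pos"],ang(s),s["t"])
E
```

```text
gas [0.5942 0.2425 0.128 ] [0.5172 0.2782 0.125 ] 0.0849 155.1
air [0.5938 0.0009 0.128 ] [ 0.5073 -0.0021  0.125 ] 0.0865 -178.0
gas foot [0.5939 0.2358 0.01  ]
gas noz end [0.526 0.255 0.07 ]
air foot [0.5887 0.0055 0.01  ]
air noz end [ 0.5256 -0.0175  0.07  ]
white hub [ 0.541  -0.2162  0.128 ]
white tip [ 0.5727 -0.1362  0.125 ]
beaker [ 0.3715 -0.0882  0.06  ]
cart NW [0.4433 0.4152 0.06  ]
cart NE [0.4466 0.2941 0.06  ]
cart SE [0.3571 0.2917 0.06  ]
flask [0.791 0.096 0.   ]
burner [ 0.7883 -0.0965  0.01  ]
[ 0.14964472 -0.6062632   0.23059629] 13.851008149248877 0.15
```

Call:
servo_tool --pt "20 -18 0 0 0 0 -1" --pt "25 -23 0 0 0 0 -1" --pt "25 -23 0 0 0 0 -1" --pt "25 -23 0 0 0 0 -1" --pt "25 -23 0 0 0 0 -1" --pt "25 -23 0 0 0 0 -1" --pt "25 -23 0 0 0 0 -1" --pt "25 -23 0 0 0 0 -1" --pt "25 -23 0 0 0 0 -1" --pt "25 -23 0 0 0 0 -1" --pt "25 -23 0 0 0 0 -1" --pt "25 -23 0 0 0 0 -1" --grip_force 60

```text
t: 1.15
tcp_pos: [0.3755, -0.2654, 0.2263]
tool_rot: [0.994, 0.113, -0.001, -0.0]
force: [1.0, -0.2, -0.6]
finger_gap: 0.003
```

Call:
servo_tool --pt "24 -23 0 0 0 0 -1" --pt "24 -23 0 0 0 0 -1" --pt "24 -23 0 0 0 0 -1" --pt "24 -23 0 0 0 0 -1" --pt "24 -23 0 0 0 0 -1" --pt "24 -23 0 0 0 0 -1" --pt "24 -23 0 0 0 0 -1" --pt "22 -22 0 0 0 0 -1" --pt "0 0 0 0 0 -0.12 -1" --pt "0 0 0 0 0 -0.12 -1" --pt "0 0 0 0 0 -0.12 -1" --pt "0 0 0 0 0 -0.12 -1"

```text
t: 2.15
tcp_pos: [0.5273, -0.0224, 0.2246]
tool_rot: [0.934, 0.357, -0.001, -0.002]
force: [-0.7, 0.2, -0.1]
finger_gap: -0.0
```

```bash
python3 - <<'E'
from h import *
from station import manip
s=manip.sense(); print(s["tcp_pos"],ang(s),s["t"],s["force"],s["q"])
d=manip.snapshot("wrist");cv2.imwrite("pics/w1.png",d["frame"][:,:,::-1])
E
```

```text
[ 0.52729716 -0.02237097  0.22457359] 41.81483696874613 2.15 [-0.66702474  0.24157963 -0.05335939] [-0.25541656  0.40681032  1.68149576  0.00222904  1.05591481  0.58447271]
```

View pics/w1.png

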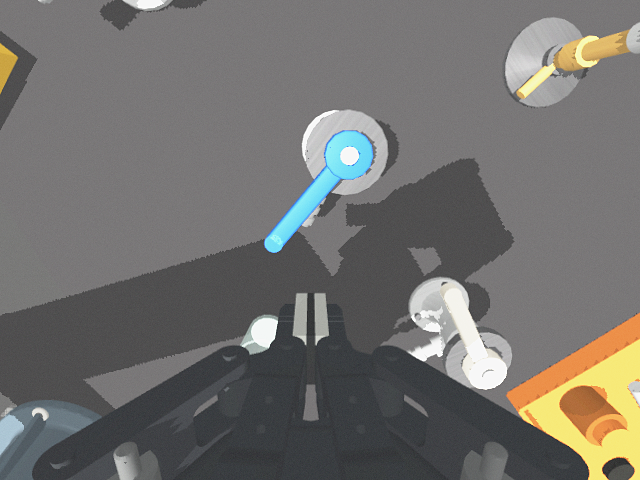

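The wrist picture shows the blue hub at (349,156) and its tip at (274,243). The fingers are on the correct side of the bar, and the white tap is well clear at (450,290)-(488,373). I'll check the wrist camera's reading of the hub and bar against the top view.

```bash
python3 - <<'E'
from h import *
from station import manip
d=manip.snapshot("wrist")
a=px2w(d,(349,156),.128);b=px2w(d,(275,242),.125);v=b-a
print(a,b,np.hypot(*v[:2]),np.degrees(np.arctan2(v[1],v[0])), px2w(d,(345,152),.10), px2w(d,(143,0),.128))
E
```

```text
[5.92770246e-01 3.20050277e-04 1.28000000e-01] [ 0.51013301 -0.00265856  0.125     ] 0.08269089686010168 -177.9356999296212 [0.59339975 0.00103425 0.1       ] [0.57586514 0.15879001 0.128     ]
```

Call:
servo_tool --pt "0 0 0 0 0 -0.12 -1" --pt "0 0 0 0 0 -0.12 -1" --pt "0 0 0 0 0 -0.12 -1" --pt "0 0 0 0 0 -0.12 -1" --pt "0 0 0 0 0 -0.12 -1" --pt "0 0 0 0 0 -0.12 -1" --pt "0 0 0 0 0 -0.12 -1" --pt "-16 0 0 0 0 0 -1" --pt "0 0 0 0 0 0 -1"

```text
t: 3.0
tcp_pos: [0.5256, -0.0399, 0.2234]
tool_rot: [0.707, 0.707, -0.001, -0.003]
force: [-0.0, -0.7, 0.5]
finger_gap: 0.002
```

```bash
python3 - <<'E'
from h import *
from station import manip
s=manip.sense(); print(s["tcp_pos"],ang(s),s["t"],s["force"],R.from_quat(s["tool_rot"]).as_matrix()[:,2])
E
```

```text
[ 0.52556454 -0.03990276  0.22340899] 90.01012299495565 3.0 [-0.00644114 -0.66729646  0.46905307] [-0.00531443  0.00302788 -0.99998129]
```

Call:
servo_tool --pt "0 0 20 0 0 0 -1" --pt "0 0 25 0 0 0 -1" --pt "0 0 25 0 0 0 -1" --pt "0 0 25 0 0 0 -1" --pt "0 0 15 0 0 0 -1" --pt "0 0 6 0 0 0 -1" --pt "0 0 0 0 0 0 -1" --pt "4 0 0 0 0 0 -1" --pt "4 0 0 0 0 0 -1" --pt "4 0 0 0 0 0 -1"

```text
t: 3.83
tcp_pos: [0.5289, -0.0277, 0.1067]
tool_rot: [0.718, 0.696, 0.002, 0.0]
force: [-0.1, 0.4, 0.4]
finger_gap: 0.005
```

Call:
servo_tool --pt "2 -4 0 0 0 0 -1" --pt "3 0 0 0 0 0 -1" --pt "3 0 0 0 0 0 -1" --pt "3 0 0 0 0 0 -1"

```text
t: 4.17
tcp_pos: [0.5264, -0.0153, 0.1098]
tool_rot: [0.718, 0.696, 0.004, 0.003]
force: [-1.2, -2.3, -1.7]
finger_gap: 0.001
```

Call:
servo_tool --pt "3.4 -2 2 0 0 0.05 -1" --pt "3.4 -1 1 0 0 0.05 -1" --pt "3.4 -1 0.5 0 0 0.05 -1" --pt "3.4 -1 0 0 0 0.05 -1" --pt "3.4 -1 0 0 0 0.05 -1" --pt "3.4 -1 0 0 0 0.05 -1"

```text
t: 4.67
tcp_pos: [0.524, 0.005, 0.1083]
tool_rot: [0.817, 0.577, 0.004, 0.006]
force: [-0.0, -2.4, -2.2]
finger_gap: -0.0
```

```bash
cat > st.py <<'E'
from h import *
from station import manip
import sys
ax=np.array([0.593,0.0005]) if sys.argv[1]=='a' else np.array([0.594,0.2415])
s=manip.sense(); a=ang(s); p=s["tcp_pos"]
Rm=R.from_quat(s["tool_rot"]).as_matrix()
print("t",round(s["t"],2),"tcp",p.round(4),"yaw",round(a,1),"q6",s["q"][5].round(2),"axis in tool mm",((ax-p[:2])@Rm[:2,:2]*1e3).round(1),"F tool",(Rm.T@s["force"]).round(1),"ztool",Rm[:,2].round(3),
 "tcp bearing",np.degrees(np.arctan2(*(p[:2]-ax)[::-1])).round(1))
if len(sys.argv)>2:
    d=manip.snapshot("top"); f=d["frame"][:,:,::-1]
    cv2.imwrite(sys.argv[2],cv2.resize(f[190:330,150:350],None,fx=4,fy=4,interpolation=cv2.INTER_CUBIC))
E
python3 st.py a pics/t2.png
```

```text
t 4.67 tcp [0.524  0.005  0.1083] yaw 70.4 q6 0.14 axis in tool mm [18.9 66.6] F tool [-2.3  0.8  2.2] ztool [ 0.014 -0.005 -1.   ] tcp bearing 176.3
```

View pics/t2.png

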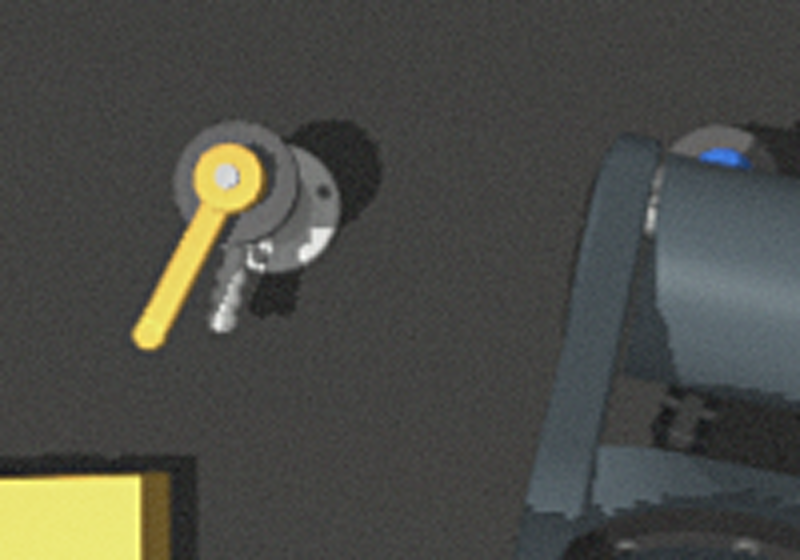

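The arm blocks the blue tap in the top picture. Only the hub edge shows, at (720,160), and the yellow lever is untouched. Axis offset and force match a bar being pushed at 67 mm with about 2.3 N of friction, so I'll continue along the arc.

Call:
servo_tool --pt "3.4 -1 0.3 0 0 0.05 -1" --pt "3.4 -1 0.3 0 0 0.05 -1" --pt "3.4 -1 0.3 0 0 0.05 -1" --pt "3.4 -1 0.3 0 0 0.05 -1" --pt "3.4 -1 0.3 0 0 0.05 -1" --pt "3.4 -1 0.3 0 0 0.05 -1" --pt "3.4 -1 0.3 0 0 0.05 -1" --pt "3.4 -1 0.3 0 0 0.05 -1"

```text
t: 5.38
tcp_pos: [0.5306, 0.0318, 0.1081]
tool_rot: [0.917, 0.399, 0.005, 0.007]
force: [-0.8, -2.0, 1.2]
finger_gap: -0.0
```

```bash
python3 st.py a
```

```text
t 5.38 tcp [0.5306 0.0318 0.1081] yaw 47.0 q6 0.61 axis in tool mm [19.7 66.9] F tool [-2.   0.9 -1.2] ztool [ 0.014 -0.01  -1.   ] tcp bearing 153.4
```

Call:
servo_tool --pt "2.2 -0.5 0.1 0 0 0.03 -1" --pt "2.2 -0.5 0.1 0 0 0.03 -1" --pt "2.2 -0.5 0.1 0 0 0.03 -1" --pt "2.2 -0.5 0.1 0 0 0.03 -1"

```text
t: 5.72
tcp_pos: [0.5347, 0.0391, 0.1082]
tool_rot: [0.94, 0.342, 0.004, 0.008]
force: [-0.4, -2.6, 0.5]
finger_gap: -0.001
```

```bash
python3 st.py a
```

```text
t 5.72 tcp [0.5347 0.0391 0.1082] yaw 40.1 q6 0.75 axis in tool mm [19.8 67. ] F tool [-1.9  1.7 -0.5] ztool [ 0.012 -0.012 -1.   ] tcp bearing 146.5
```

Call:
servo_tool --pt "2.2 -0.5 0.1 0 0 0.03 -1" --pt "2.2 -0.5 0.1 0 0 0.03 -1" --pt "2.2 -0.5 0.1 0 0 0.03 -1" --pt "2.2 -0.5 0.1 0 0 0.03 -1"

```text
t: 6.05
tcp_pos: [0.5392, 0.0455, 0.1082]
tool_rot: [0.958, 0.285, 0.002, 0.008]
force: [-0.2, -1.7, 0.5]
finger_gap: 0.0
```

```bash
python3 st.py a
```

```text
t 6.05 tcp [0.5392 0.0455 0.1082] yaw 33.1 q6 0.89 axis in tool mm [20.4 67. ] F tool [-1.1  1.3 -0.5] ztool [ 0.009 -0.014 -1.   ] tcp bearing 140.1
```

Call:
servo_tool --pt "2.6 -0.5 0.1 0 0 0.03 -1" --pt "2.4 -0.5 0.1 0 0 0.03 -1" --pt "2.4 -0.5 0.1 0 0 0.03 -1" --pt "2.4 -0.5 0.1 0 0 0.03 -1"

```text
t: 6.38
tcp_pos: [0.5449, 0.0517, 0.1082]
tool_rot: [0.974, 0.227, 0.0, 0.008]
force: [-1.5, -0.9, 0.7]
finger_gap: 0.0
```

```bash
python3 st.py a
```

```text
t 6.38 tcp [0.5449 0.0517 0.1082] yaw 26.2 q6 1.03 axis in tool mm [20.5 67.1] F tool [-1.8  0.2 -0.7] ztool [ 0.005 -0.016 -1.   ] tcp bearing 133.2
```

Call:
servo_tool --pt "2.4 -0.5 0.1 0 0 0.03 -1" --pt "2.4 -0.5 0.1 0 0 0.03 -1" --pt "2.4 -0.5 0.1 0 0 0.03 -1" --pt "2.4 -0.5 0.1 0 0 0.03 -1"

```text
t: 6.72
tcp_pos: [0.5508, 0.0569, 0.1082]
tool_rot: [0.986, 0.168, -0.002, 0.009]
force: [-0.8, -1.4, 0.8]
finger_gap: 0.001
```

```bash
python3 st.py a
```

```text
t 6.72 tcp [0.5508 0.0569 0.1082] yaw 19.3 q6 1.16 axis in tool mm [21.2 67.1] F tool [-1.2  1.1 -0.8] ztool [-0.    -0.018 -1.   ] tcp bearing 126.8
```

```bash
python3 - <<'E'
from h import *
from station import manip
d=manip.snapshot("wrist");cv2.imwrite("pics/w3.png",d["frame"][:,:,::-1])
E
```

```text
(no output)
```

View pics/w3.png

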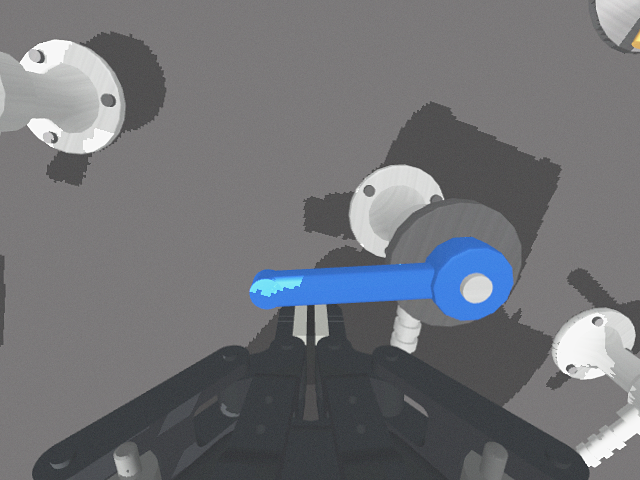

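The bar runs from (265,290) to (477,288), lies square across the shut fingers at (310,310), and is touching them. I'll continue.

Call:
servo_tool --pt "2.4 -0.5 0.1 0 0 0.03 -1" --pt "2.4 -0.5 0.1 0 0 0.03 -1" --pt "2.4 -0.5 0.1 0 0 0.03 -1" --pt "2.4 -0.5 0.1 0 0 0.03 -1"

```text
t: 7.1
tcp_pos: [0.5573, 0.0614, 0.1081]
tool_rot: [0.994, 0.109, -0.004, 0.009]
force: [-2.1, 0.4, 1.2]
finger_gap: -0.002
```

```bash
python3 st.py a
```

```text
t 7.1 tcp [0.5573 0.0614 0.1081] yaw 12.5 q6 1.29 axis in tool mm [21.7 67.2] F tool [-2.  -0.8 -1.2] ztool [-0.005 -0.018 -1.   ] tcp bearing 120.4
```

Call:
servo_tool --pt "2.4 -0.5 0.1 0 0 0.03 -1" --pt "2.4 -0.5 0.1 0 0 0.03 -1" --pt "2.4 -0.5 0.1 0 0 0.03 -1"

```text
t: 7.35
tcp_pos: [0.5619, 0.0643, 0.108]
tool_rot: [0.998, 0.064, -0.006, 0.009]
force: [-1.7, -0.0, 1.3]
finger_gap: -0.001
```

```bash
python3 st.py a
```

```text
t 7.35 tcp [0.5619 0.0643 0.108 ] yaw 7.3 q6 1.39 axis in tool mm [22.7 67.2] F tool [-1.7 -0.2 -1.3] ztool [-0.01  -0.019 -1.   ] tcp bearing 116.0
```

Call:
servo_tool --pt "2.4 -0.5 0.1 0 0 0.02 -1" --pt "2.4 -0.5 0.1 0 0 0.02 -1" --pt "2.4 -0.5 0.1 0 0 0.02 -1"

```text
t: 7.6
tcp_pos: [0.5673, 0.0666, 0.1078]
tool_rot: [0.999, 0.034, -0.007, 0.009]
force: [-2.5, -1.3, 1.3]
finger_gap: -0.003
```

```bash
python3 st.py a
```

```text
t 7.6 tcp [0.5673 0.0666 0.1078] yaw 3.8 q6 1.45 axis in tool mm [21.2 67.7] F tool [-2.6  1.2 -1.2] ztool [-0.014 -0.019 -1.   ] tcp bearing 111.3
```

Call:
servo_tool --pt "2.2 -0.5 0.1 0 0 0.025 -1" --pt "2.2 -0.5 0.1 0 0 0.025 -1"

```text
t: 7.77
tcp_pos: [0.5697, 0.0679, 0.1074]
tool_rot: [1.0, 0.008, -0.01, 0.01]
force: [-6.2, -2.3, 5.5]
finger_gap: -0.001
```

```bash
python3 st.py a
```

```text
t 7.77 tcp [0.5697 0.0679 0.1074] yaw 0.9 q6 1.51 axis in tool mm [22.2 67.7] F tool [-6.3  2.3 -5.4] ztool [-0.019 -0.019 -1.   ] tcp bearing 109.0
```

Call:
servo_tool --pt "2.5 0 -0.3 0 0 0 -1" --pt "2.5 0 -0.3 0 0 0 -1"

```text
t: 7.93
tcp_pos: [0.5696, 0.0679, 0.1075]
tool_rot: [1.0, 0.008, -0.016, 0.01]
force: [-5.3, -2.2, 5.1]
finger_gap: -0.001
```

```bash
python3 st.py a
```

```text
t 7.93 tcp [0.5696 0.0679 0.1075] yaw 0.8 q6 1.51 axis in tool mm [22.4 67.8] F tool [-5.5  2.2 -4.8] ztool [-0.032 -0.02  -0.999] tcp bearing 109.2
```

Call:
servo_tool --pt "4.5 0 -0.5 0 0.02 0 -1" --pt "5 0 -0.5 0 0.02 0 -1"

```text
t: 8.1
tcp_pos: [0.5703, 0.068, 0.1072]
tool_rot: [1.0, 0.008, -0.007, 0.01]
force: [-10.4, -3.3, 8.4]
finger_gap: -0.003
```

```bash
python3 st.py a
```

```text
t 8.1 tcp [0.5703 0.068  0.1072] yaw 1.0 q6 1.51 axis in tool mm [21.6 67.9] F tool [-10.5   3.3  -8.2] ztool [-0.013 -0.02  -1.   ] tcp bearing 108.6
```

Call:
servo_tool --pt "6.5 0 -0.8 0 0.015 0 -1" --pt "6.5 0 -0.8 0 0.012 0 -1" --pt "6.5 0 -0.8 0 0.012 0 -1"

```text
t: 8.35
tcp_pos: [0.5704, 0.0681, 0.107]
tool_rot: [1.0, 0.01, -0.009, 0.011]
force: [-11.0, -4.0, 8.6]
finger_gap: 0.004
```

```bash
python3 st.py a
```

```text
t 8.35 tcp [0.5704 0.0681 0.107 ] yaw 1.1 q6 1.51 axis in tool mm [21.2 68. ] F tool [-11.3   4.   -8.3] ztool [-0.017 -0.021 -1.   ] tcp bearing 108.5
```

Call:
servo_tool --pt "8 0 -1.2 0 0.016 0 -1" --pt "8 0 -1.2 0 0.016 0 -1" --pt "8 0 -1.2 0 0.016 0 -1"

```text
t: 8.6
tcp_pos: [0.5706, 0.0681, 0.1071]
tool_rot: [1.0, 0.012, -0.012, 0.011]
force: [-13.5, -4.7, 6.9]
finger_gap: -0.004
```

```bash
python3 st.py a
```

```text
t 8.6 tcp [0.5706 0.0681 0.1071] yaw 1.4 q6 1.5 axis in tool mm [20.8 68.1] F tool [-13.8   4.5  -6.5] ztool [-0.023 -0.023 -0.999] tcp bearing 108.4
```

Call:
servo_tool --pt "8 0 -1.2 0 0.02 0 -1" --pt "8 0 -1.2 0 0.02 0 -1" --pt "8 0 -1.2 0 0.02 0 -1" --pt "8 0 -1.2 0 0.02 0 -1" --pt "8 0 -1.2 0 0.02 0 -1" --pt "8 0 -1.2 0 0.02 0 -1"

```text
t: 9.1
tcp_pos: [0.5708, 0.068, 0.107]
tool_rot: [1.0, 0.016, -0.005, 0.012]
force: [-13.1, -4.2, 7.7]
finger_gap: 0.0
```

```bash
python3 st.py a
```

```text
t 9.1 tcp [0.5708 0.068  0.107 ] yaw 1.8 q6 1.5 axis in tool mm [20.1 68.1] F tool [-13.3   4.   -7.4] ztool [-0.01  -0.025 -1.   ] tcp bearing 108.2
```

Call:
servo_tool --pt "8 0 -1.2 0 0.02 0 -1" --pt "8 0 -1.2 0 0.02 0 -1" --pt "8 0 -1.2 0 0.02 0 -1" --pt "8 0 -1.2 0 0.02 0 -1" --pt "8 0 -1.2 0 0.02 0 -1" --pt "8 0 -1.2 0 0.02 0 -1" --pt "8 0 -1.2 0 0.02 0 -1" --pt "8 0 -1.2 0 0.02 0 -1"

```text
t: 9.77
tcp_pos: [0.571, 0.0678, 0.1069]
tool_rot: [1.0, 0.021, 0.004, 0.014]
force: [-13.1, -3.9, 7.2]
finger_gap: 0.002
```

```bash
python3 st.py a
```

```text
t 9.77 tcp [0.571  0.0678 0.1069] yaw 2.5 q6 1.49 axis in tool mm [19.1 68.2] F tool [-13.2   3.5  -7.2] ztool [ 0.008 -0.027 -1.   ] tcp bearing 108.1
```

Call:
servo_tool --pt "-4 0 0 0 0 0 -1" --pt "-10 0 0 0 0 0 -1" --pt "-10 0 -5 0 0 0 -1" --pt "0 0 -20 0 0 0 -1" --pt "0 0 -30 0 0 0 -1" --pt "0 0 -30 0 0 0 -1" --pt "0 0 0 0 0 0 -1"

```text
t: 10.35
tcp_pos: [0.5436, 0.0705, 0.1934]
tool_rot: [1.0, 0.02, 0.002, 0.012]
force: [0.3, -0.1, 0.2]
finger_gap: 0.002
```

```bash
python3 st.py a; python3 - <<'E'
from h import *
from station import manip
d=manip.snapshot("wrist");cv2.imwrite("pics/w4.png",d["frame"][:,:,::-1])
d=manip.snapshot("scene");cv2.imwrite("pics/s4.png",d["frame"][:,:,::-1])
E
```

```text
t 10.35 tcp [0.5436 0.0705 0.1934] yaw 2.3 q6 1.48 axis in tool mm [46.6 72. ] F tool [ 0.3  0.2 -0.2] ztool [ 0.005 -0.024 -1.   ] tcp bearing 125.2
```

View pics/w4.png

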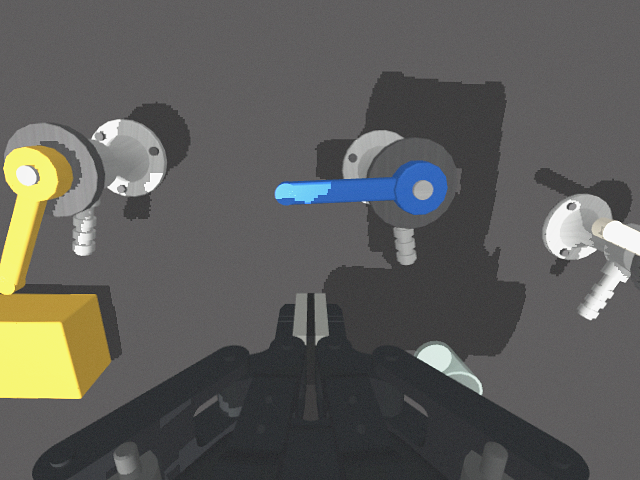

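View pics/s4.png

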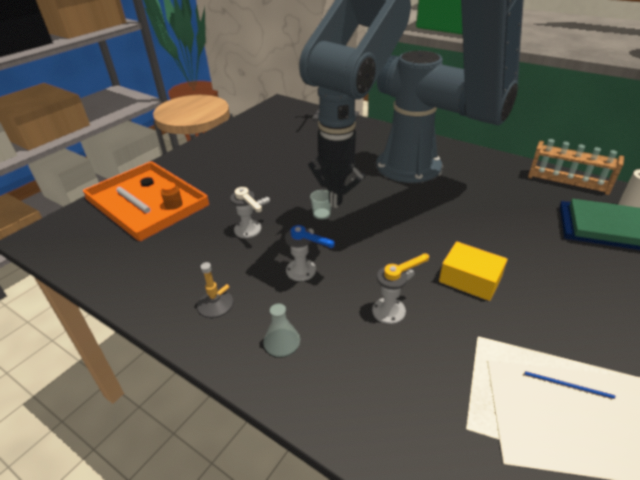

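The blue lever now runs from hub (423,190) to tip (285,194), lying across its nozzle at (405,245), and nothing else has moved. Next is the yellow lever.

```bash
python3 - <<'E'
from h import *
from station import manip
d=manip.snapshot("wrist")
for h,t in (((423,190),(286,194)),((27,175),(5,284))):
    a=px2w(d,h,.128);b=px2w(d,t,.125);v=b-a
    print(a,b,np.hypot(*v[:2]),np.degrees(np.arctan2(v[1],v[0])))
u=np.radians(155);ax=np.array([.594,.241]);p=np.array([np.cos(u-np.pi/2),np.sin(u-np.pi/2)])
print("grip",ax+.068*np.array([np.cos(u),np.sin(u)]),"start",ax+.068*np.array([np.cos(u),np.sin(u)])-.035*p)
E
```

```text
[0.59036201 0.00125584 0.128     ] [0.5841276  0.08473482 0.125     ] 0.08371145219009256 94.27105518566518
[0.59092984 0.23891629 0.128     ] [0.51682497 0.27281403 0.125     ] 0.0814898044448632 155.41925591652952
grip [0.53237107 0.26973804] start [0.51757943 0.23801727]
```

Call:
servo_tool --pt "-3 -20 0 0.012 0 0 -1" --pt "-3 -28 0 0.012 0 0 -1" --pt "-3 -30 0 0 0 0 -1" --pt "-3 -30 0 0 0 0 -1" --pt "-3 -30 0 0 0 0 -1" --pt "-3 -28 0 0 0 0 -1" --pt "0 0 0 0 0 -0.12 -1" --pt "0 0 0 0 0 -0.12 -1" --pt "0 0 0 0 0 -0.12 -1" --pt "0 0 0 0 0 -0.12 -1" --pt "0 0 0 0 0 -0.12 -1" --pt "0 0 0 0 0 -0.12 -1"

```text
t: 11.5
tcp_pos: [0.5046, 0.2424, 0.1685]
tool_rot: [0.925, 0.38, -0.017, -0.006]
force: [0.6, -0.3, 0.5]
finger_gap: 0.003
```

Call:
servo_tool --pt "0 0 0 0 0 -0.12 -1" --pt "0 0 0 0 0 -0.12 -1" --pt "0 0 0 0 0 -0.12 -1" --pt "0 0 0 0 0 0 -1"

```text
t: 11.83
tcp_pos: [0.5005, 0.2418, 0.1613]
tool_rot: [0.837, 0.546, -0.022, -0.012]
force: [-0.2, 0.0, -0.0]
finger_gap: 0.003
```

```bash
python3 st.py g; python3 - <<'E'
from h import *
from station import manip
d=manip.snapshot("wrist");cv2.imwrite("pics/w5.png",d["frame"][:,:,::-1])
E
```

```text
t 11.83 tcp [0.5005 0.2418 0.1613] yaw 66.2 q6 0.66 axis in tool mm [37.5 85.6] F tool [-0.1 -0.1  0. ] ztool [-0.049 -0.004 -0.999] tcp bearing 179.8
```

View pics/w5.png

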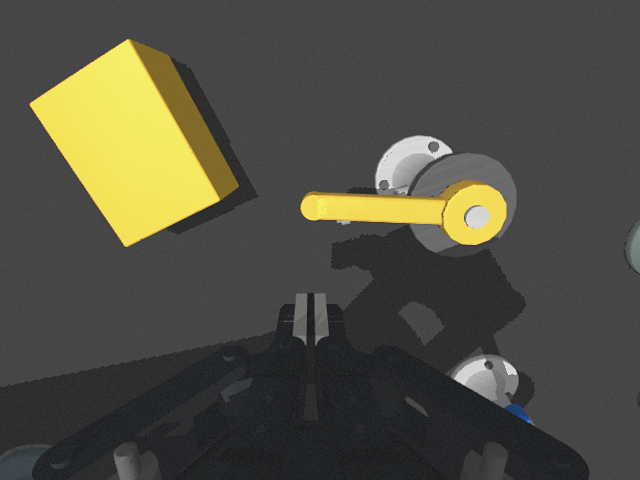

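The yellow bar, hub (477,216) to tip (312,207), sits square ahead of the fingers. The fingers are about 17 mm too far toward the tip end and tilted about 3°. I'll fix both, then descend.

Call:
servo_tool --pt "2 9 0 -0.022 0.012 0 -1" --pt "0 8 0 -0.022 0.012 0 -1" --pt "0 0 0 0 0 0 -1" --pt "0 0 12 0 0 0 -1" --pt "0 0 18 0 0 0 -1" --pt "0 0 14 0 0 0 -1" --pt "0 0 7 0 0 0 -1" --pt "0 0 0 0 0 0 -1"

```text
t: 12.55
tcp_pos: [0.5141, 0.2364, 0.1032]
tool_rot: [0.845, 0.535, -0.003, -0.001]
force: [0.4, 1.1, 0.9]
finger_gap: 0.003
```

```bash
python3 st.py g
```

```text
t 12.55 tcp [0.5141 0.2364 0.1032] yaw 64.7 q6 0.67 axis in tool mm [38.8 70. ] F tool [ 1.1 -0.1 -0.9] ztool [-0.007 -0.001 -1.   ] tcp bearing -176.3
```

Call:
servo_tool --pt "4 1 -2 0 0 0 -1" --pt "4 1 -2 0 0 0 -1" --pt "4 0 0 0 0 0 -1" --pt "3 0 0 0 0 0 -1" --pt "3 0 0 0 0 0 -1"

```text
t: 12.97
tcp_pos: [0.5252, 0.2535, 0.1091]
tool_rot: [0.846, 0.534, -0.003, -0.001]
force: [0.1, -0.1, -0.2]
finger_gap: -0.003
```

```bash
python3 st.py g
```

```text
t 12.97 tcp [0.5252 0.2535 0.1091] yaw 64.5 q6 0.7 axis in tool mm [18.8 67.2] F tool [-0.1  0.2  0.2] ztool [-0.006 -0.    -1.   ] tcp bearing 170.1
```

Call:
servo_tool --pt "3.5 -1 0.3 0 0 0.04 -1" --pt "3.6 -1 0.3 0 0 0.05 -1" --pt "3.6 -1 0.3 0 0 0.05 -1" --pt "3.6 -1 0.3 0 0 0.05 -1" --pt "3.6 -1 0.3 0 0 0.05 -1" --pt "3.6 -1 0.3 0 0 0.05 -1" --pt "3.6 -1 0.3 0 0 0.05 -1"

```text
t: 13.55
tcp_pos: [0.5322, 0.2747, 0.1094]
tool_rot: [0.926, 0.378, -0.007, 0.004]
force: [-1.5, -3.3, 1.0]
finger_gap: 0.0
```

```bash
python3 st.py g
```

```text
t 13.55 tcp [0.5322 0.2747 0.1094] yaw 44.4 q6 1.1 axis in tool mm [20.9 66.9] F tool [-3.4  1.3 -0.9] ztool [-0.01  -0.013 -1.   ] tcp bearing 151.7
```

Call:
servo_tool --pt "3.7 -1 0.3 0 0.002 0.045 -1" --pt "3.7 -1 0.3 0 0.002 0.045 -1" --pt "3.7 -1 0.3 0 0.002 0.045 -1" --pt "3.7 -1 0.3 0 0.002 0.045 -1" --pt "3.7 -1 0.3 0 0.002 0.045 -1" --pt "3.7 -1 0.3 0 0.002 0.045 -1" --pt "3.7 -1 0.3 0 0.002 0.045 -1"

```text
t: 14.13
tcp_pos: [0.5441, 0.2914, 0.1094]
tool_rot: [0.975, 0.222, -0.007, 0.008]
force: [-2.7, -2.2, 1.6]
finger_gap: -0.002
```

```bash
python3 st.py g
```

```text
t 14.13 tcp [0.5441 0.2914 0.1094] yaw 25.6 q6 1.45 axis in tool mm [23.4 66.6] F tool [-3.4  0.8 -1.6] ztool [-0.011 -0.02  -1.   ] tcp bearing 135.0
```

Call:
servo_tool --pt "3.2 -0.8 0.2 0 0.003 0.015 -1" --pt "3.2 -0.8 0.2 0 0.003 0.02 -1" --pt "3.2 -0.8 0.2 0 0.003 0.025 -1" --pt "3.2 -0.8 0.2 0 0.003 0.025 -1"

```text
t: 14.47
tcp_pos: [0.5525, 0.298, 0.1092]
tool_rot: [0.984, 0.179, -0.004, 0.01]
force: [-1.2, -1.9, 1.8]
finger_gap: 0.002
```

```bash
python3 st.py g
```

```text
t 14.47 tcp [0.5525 0.298  0.1092] yaw 20.6 q6 1.55 axis in tool mm [19.  67.5] F tool [-1.8  1.4 -1.8] ztool [-0.005 -0.02  -1.   ] tcp bearing 126.3
```

Call:
servo_tool --pt "2.4 -0.5 0.1 0.002 0.001 0.028 -1" --pt "2.4 -0.5 0.1 0.002 0.001 0.028 -1" --pt "2.4 -0.5 0.1 0.002 0.001 0.028 -1" --pt "2.4 -0.5 0.1 0.002 0.001 0.028 -1"

```text
t: 14.8
tcp_pos: [0.5586, 0.3025, 0.109]
tool_rot: [0.993, 0.121, -0.005, 0.006]
force: [-2.9, -2.2, 2.0]
finger_gap: -0.003
```

```bash
python3 st.py g
```

```text
t 14.8 tcp [0.5586 0.3025 0.109 ] yaw 13.9 q6 1.66 axis in tool mm [19.7 67.7] F tool [-3.4  1.5 -1.9] ztool [-0.009 -0.014 -1.   ] tcp bearing 120.1
```

Call:
servo_tool --pt "2.4 -0.5 0.1 0.002 0.001 0.028 -1" --pt "2.4 -0.5 0.1 0.002 0.001 0.028 -1" --pt "2.4 -0.5 0.1 0.002 0.001 0.028 -1"

```text
t: 15.05
tcp_pos: [0.5632, 0.3054, 0.1088]
tool_rot: [0.997, 0.078, -0.007, 0.004]
force: [-2.5, -1.3, 2.0]
finger_gap: -0.001
```

```bash
python3 st.py g
```

```text
t 15.05 tcp [0.5632 0.3054 0.1088] yaw 8.9 q6 1.74 axis in tool mm [20.6 67.9] F tool [-2.7  0.9 -1.9] ztool [-0.013 -0.009 -1.   ] tcp bearing 115.8
```

Past this point the stop may come at any moment. I'll take small steps and read the force after each one.

Call:
servo_tool --pt "2.4 -0.5 0 0 0.003 0.022 -1" --pt "2.4 -0.5 0 0 0.003 0.022 -1" --pt "2.4 -0.5 0 0 0.003 0.022 -1"

```text
t: 15.3
tcp_pos: [0.5687, 0.3077, 0.1087]
tool_rot: [0.999, 0.042, -0.004, 0.005]
force: [-3.0, -1.7, 1.6]
finger_gap: -0.002
```

```bash
python3 st.py g
```

```text
t 15.3 tcp [0.5687 0.3077 0.1087] yaw 4.9 q6 1.82 axis in tool mm [19.6 68.1] F tool [-3.1  1.5 -1.6] ztool [-0.007 -0.009 -1.   ] tcp bearing 110.9
```

Call:
servo_tool --pt "2.4 -0.5 0 0 0.003 0.025 -1" --pt "2.4 -0.5 0 0 0.003 0.025 -1" --pt "2.4 -0.5 0 0 0.003 0.025 -1"

```text
t: 15.55
tcp_pos: [0.575, 0.3097, 0.1085]
tool_rot: [1.0, 0.002, -0.0, 0.005]
force: [-2.7, -2.6, 2.1]
finger_gap: -0.001
```

```bash
python3 st.py g
```

```text
t 15.55 tcp [0.575  0.3097 0.1085] yaw 0.2 q6 1.9 axis in tool mm [18.8 68.3] F tool [-2.7  2.6 -2. ] ztool [-0.001 -0.01  -1.   ] tcp bearing 105.6
```

Call:
servo_tool --pt "2.4 -0.5 0 0 0.001 0.03 -1" --pt "2.4 -0.5 0 0 0.001 0.03 -1" --pt "2.4 -0.5 0 0 0.001 0.03 -1"

```text
t: 15.8
tcp_pos: [0.5799, 0.3114, 0.1082]
tool_rot: [0.999, -0.046, -0.001, 0.005]
force: [-6.7, -2.5, 3.9]
finger_gap: 0.001
```

```bash
python3 st.py g
```

```text
t 15.8 tcp [0.5799 0.3114 0.1082] yaw -5.3 q6 2.0 axis in tool mm [20.5 68.3] F tool [-6.5  3.1 -3.9] ztool [-0.003 -0.011 -1.   ] tcp bearing 101.4
```

Call:
servo_tool --pt "2.4 -0.5 0 0 0.001 0.03 -1" --pt "2.4 -0.5 0 0 0.001 0.03 -1" --pt "2.4 -0.5 0 0 0.001 0.03 -1"

```text
t: 16.05
tcp_pos: [0.5796, 0.3126, 0.1081]
tool_rot: [0.995, -0.095, -0.008, 0.007]
force: [-7.2, -1.2, 6.2]
finger_gap: -0.001
```

```bash
python3 st.py g
```

```text
t 16.05 tcp [0.5796 0.3126 0.1081] yaw -10.9 q6 2.09 axis in tool mm [27.6 67.1] F tool [-7.   2.6 -6.1] ztool [-0.018 -0.013 -1.   ] tcp bearing 101.5
```

It met the stop: the position stopped advancing at a bearing of 101.5° while the force rose to 7 N. The tool has turned about 6° past the lever, so I'll turn it back square and then press as I did for the blue tap.

Call:
servo_tool --pt "1 0 -0.3 0 0.01 -0.04 -1" --pt "2 0 -0.3 0 0.01 -0.04 -1" --pt "3 0 -0.3 0 0.01 -0.03 -1"

```text
t: 16.3
tcp_pos: [0.5802, 0.3118, 0.1079]
tool_rot: [0.999, -0.039, 0.001, 0.01]
force: [-8.5, -1.8, 4.8]
finger_gap: -0.0
```

```bash
python3 st.py g
```

```text
t 16.3 tcp [0.5802 0.3118 0.1079] yaw -4.5 q6 1.99 axis in tool mm [19.3 69. ] F tool [-8.3  2.6 -4.7] ztool [ 0.001 -0.019 -1.   ] tcp bearing 101.1
```

Call:
servo_tool --pt "6 0 -0.8 0 0.015 0 -1" --pt "8 0 -1.2 0 0.018 0 -1"

```text
t: 16.47
tcp_pos: [0.581, 0.3118, 0.1078]
tool_rot: [0.999, -0.04, 0.003, 0.011]
force: [-17.2, 2.8, 7.4]
finger_gap: 0.004
```

```bash
python3 st.py g
```

```text
t 16.47 tcp [0.581  0.3118 0.1078] yaw -4.6 q6 2.0 axis in tool mm [18.5 69. ] F tool [-17.3  -1.2  -7.5] ztool [ 0.005 -0.023 -1.   ] tcp bearing 100.4
```

Call:
servo_tool --pt "6.5 0 -1 0 0.014 0 -1" --pt "6.5 0 -1 0 0.014 0 -1" --pt "6.5 0 -1 0 0.014 0 -1"

```text
t: 16.72
tcp_pos: [0.581, 0.3117, 0.1078]
tool_rot: [0.999, -0.041, 0.004, 0.015]
force: [-12.8, 0.4, 4.5]
finger_gap: 0.001
```

```bash
python3 st.py g
```

```text
t 16.72 tcp [0.581  0.3117 0.1078] yaw -4.7 q6 2.01 axis in tool mm [18.7 68.9] F tool [-12.7   0.8  -4.6] ztool [ 0.006 -0.03  -1.   ] tcp bearing 100.5
```

Call:
servo_tool --pt "7 0 -1 0 0.014 0 -1" --pt "7 0 -1 0 0.014 0 -1" --pt "7 0 -1 0 0.014 0 -1" --pt "7 0 -1 0 0.014 0 -1" --pt "7 0 -1 0 0.014 0 -1" --pt "7 0 -1 0 0.014 0 -1" --pt "7 0 -1 0 0.014 0 -1"

```text
t: 17.3
tcp_pos: [0.5809, 0.3116, 0.1078]
tool_rot: [0.999, -0.043, 0.002, 0.024]
force: [-13.2, 0.1, 6.3]
finger_gap: -0.001
```

```bash
python3 st.py g
```

```text
t 17.3 tcp [0.5809 0.3116 0.1078] yaw -4.9 q6 2.03 axis in tool mm [19.  68.6] F tool [-13.1   1.3  -6.3] ztool [ 0.001 -0.048 -0.999] tcp bearing 100.6
```

Call:
servo_tool --pt "7 0 -1 0 0.014 0 -1" --pt "7 0 -1 0 0.014 0 -1" --pt "7 0 -1 0 0.014 0 -1" --pt "7 0 -1 0 0.014 0 -1" --pt "7 0 -1 0 0.014 0 -1" --pt "7 0 -1 0 0.014 0 -1" --pt "7 0 -1 0 0.014 0 -1"

```text
t: 17.88
tcp_pos: [0.5809, 0.3115, 0.1077]
tool_rot: [0.998, -0.045, -0.0, 0.033]
force: [-14.1, 0.2, 5.9]
finger_gap: 0.002
```

```bash
python3 st.py g
```

```text
t 17.88 tcp [0.5809 0.3115 0.1077] yaw -5.1 q6 2.05 axis in tool mm [19.3 68.4] F tool [-14.    1.5  -5.8] ztool [-0.003 -0.066 -0.998] tcp bearing 100.6
```

The press held at 13–14 N for over a second. Now I'll release, rise and move clear.

Call:
servo_tool --pt "-4 0 0 0 0 0 -1" --pt "-10 0 0 0 0 0 -1" --pt "-12 0 -5 0 0 0 -1" --pt "0 0 -20 0 0 0 -1" --pt "0 0 -30 0 0 0 -1" --pt "0 0 -35 0 0 0 -1" --pt "0 0 -35 0 0 0 -1" --pt "-15 0 -20 0 0 0 -1" --pt "-20 0 0 0 0 0 -1" --pt "-20 0 0 0 0 0 -1" --pt "0 0 0 0 0 0 -1"

```text
t: 18.8
tcp_pos: [0.4986, 0.3354, 0.2625]
tool_rot: [0.999, -0.047, 0.01, 0.025]
force: [-0.9, -0.1, -1.1]
finger_gap: -0.001
```

```bash
python3 st.py g; python3 - <<'E'
from h import *
from station import manip
for n in ("top","wrist","scene"):
    d=manip.snapshot(n);cv2.imwrite(f"pics/{n}6.png",d["frame"][:,:,::-1])
E
```

```text
t 18.8 tcp [0.4986 0.3354 0.2625] yaw -5.4 q6 2.12 axis in tool mm [103.8  84.3] F tool [-0.9  0.2  1.1] ztool [ 0.017 -0.052 -0.999] tcp bearing 135.5
```

View pics/wrist6.png

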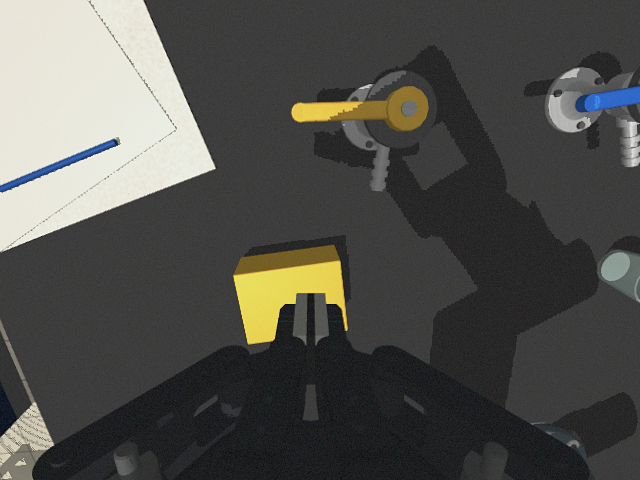

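View pics/top6.png

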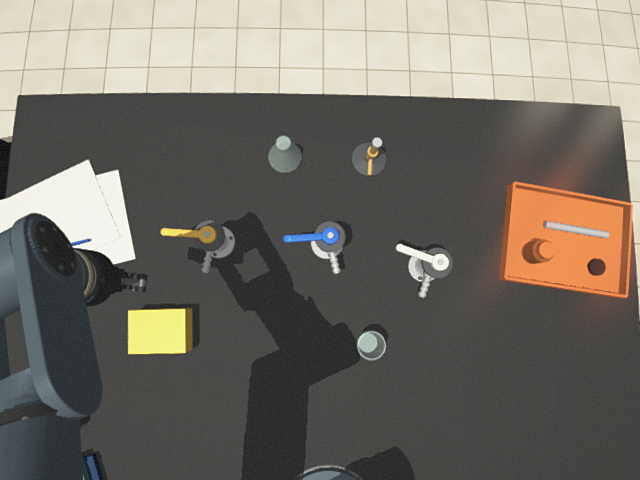

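View pics/scene6.png

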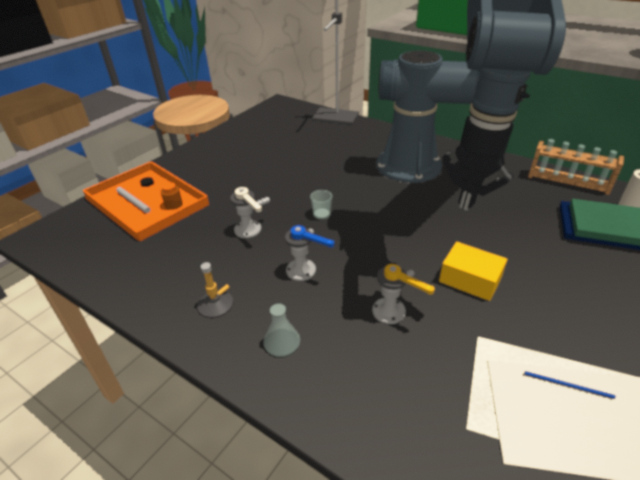

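In the top view both levers now lie across their nozzles: blue from (330,236) to (285,239), yellow from (207,235) to (163,232). The white tap, flask, burner, beaker and carton are where they started, and the gripper touches nothing.

```bash
python3 -c "
from station import manip
print(manip.sense()['qd'].round(3)); print(manip.sign_off())"
```

```text
[-0.012  0.027 -0.007 -0.001  0.006 -0.001]
the job is handed in; nothing more can be done
None
```

I shut the blue compressed-air tap first and then the yellow gas tap, and handed the job in at about 19 s of the 72 s allowed.

| Tap | Stop felt at (clockwise of nozzle) | Press held | Highest force read |
|---|---|---|---|
| Blue (air) | about 103° | about 13–14 N for 1.2 s | 14 N |
| Yellow (gas) | about 81° | about 13–14 N for 1.2 s | 17 N |

- **Forces:** both peaks are well under the 38 N that counts as forcing. I read the force only at the end of each move, so a brief peak in between could have been missed.
- **Final pictures:** both levers lie across their nozzles, at the angles where I felt the stops. The white tap, flask, burner, beaker and carton look unmoved, and the gripper is clear with only about 1 N of leftover reading.
- **Deviations:** on the yellow tap the tool turned about 6° too far as it met the stop. I turned it back square before the firm press. The tool also tilted up to about 4° while pressing there, and I saw no effect from it.

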